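Put the dried labware away by kind

ROBOT

A 7-joint arm with a two-finger parallel gripper is mounted at the origin on the work surface. World frame = base frame: x ahead of the robot, y to its left, z up, the work surface at z = 0. Lengths are in mm, angles in rad, forces in N, time in s.
With the tool pointing down it reaches from about 350 to 900 mm from the base axis. Payload 19.9 kg.
Tool frame: the origin (TCP) lies at the very end of the fingers, on their centre line; the grasp point (between the pads) lies 19 mm behind it (r.pinch_z is the distance from the TCP to the grasp point, in mm); z points along the fingers, y is the line along which they close (so a half turn about z gives the same grasp; the last joint's range is limited). The gripper opens to 94 mm and grips with 3 to 60 N. Pads are 16 mm wide; open, the fingers measure 119 mm over their backs; the gripper's body (75 mm by 177 mm) begins 78 mm behind the grasp point.
Start: joints at [-0.042, 0.417, -0.01, 1.614, 0.005, 1.111, -0.053], TCP at [624.976, 0, 165.525] pointing down, gripper open.
Joint ranges: [-2.81, 2.81], [-0.39, 2.02], [-1.27, 1.25], [0.06, 2.57], [-1.19, 4.33], [0.19, 2], [-2.82, 2.82]. Speed limits (rad/s): [1.89, 1.89, 2.39, 2.39, 3.01, 3.01, 3.01].

INTERFACE

Orientations are given as a rotation vector (axis times angle).
In Python, from rig import r gives the robot as it stands. Calls block until the motion is done:
- r.movep(position, orientation): joint-space move of the TCP to a pose.
- r.move_l(position, frame=None, feed=150, f_stop=None): straight line of the TCP; frame=None keeps the orientation; feed is the mean speed in mm/s. With f_stop (N) it stops when the force on the tool has changed by that much, and returns True; else False.
- r.move_j(angles): joint-space move.
- r.set_gripper(opening): opening from 0.0 (shut) to 1.0 (fully open); the grip force is fixed at half the most; returns when the fingers have stopped.
- r.pause(seconds).
- r.ik(position, orientation): joint angles nearest the present ones, or None.
- r.camera(name): name is "scene" or "side" or "wrist"; returns the picture (420x560x3 uint8, red, green, blue); there is no depth.
- r.get_calibration(name): a dict with "fx", "fy", "cx", "cy" (pixels), "T" (4x4, takes a point from camera to world coordinates). Camera axes: x right, y up, looking along -z (the intrinsics and any distortion apply to the point x, -y, -z); pixel columns grow to the right and rows downward; lengths in mm; the calibration is good to about 2 mm. A picture is of the moment at which its call begins: read the wrist's pose just before it. get_calibration takes no time and is no camera call; for the wrist camera it gives the pose at the moment of the call.
A pose or a line that the arm cannot do raises r.Unreachable and nothing moves.
- r.job_done(): hands the job in; it is judged then, once.
Readings, each from a call of its own:
- r.get_clock(): time.
- r.get_joint_pos(): joint angles.
- r.get_qvel(): joint speeds.
- r.get_tau(): joint torques, N m.
- r.get_eef_pos(): TCP position.
- r.get_ee_rot(): TCP orientation.
- r.get_wrist_force(): force on the tool from outside, world axes, zero at the start.
- r.get_torque(): the same for the moment, N m.
- r.get_gripper_width(): opening from 0.0 (shut) to 1.0 (fully open).
- r.get_finger_force(): force on a finger pad.
Only numpy, scipy, OpenCV 4.12 (cv2) and the standard library are available. Lean on these libraries where they do the work, as an engineer would, in place of code of your own. Each camera call takes 0.05 s, during which the arm holds its last target. There are 200 camera calls.

TASK

The washed beakers and the funnel on the sloping draining rack are dry: take all three off their pegs and put them away, the two beakers in the tray where a beaker already stands and the funnel in the tray where a funnel already stands. Set each piece down gently, mouth down and flat on the tray's floor, before letting go of it: do not drop it or let it topple. Keep the pieces already in the trays standing there, and leave the wash bottle, the brown bottle and the mortar where they are.

Things in the scene. Friction and masses are not known exactly. Their poses are not given: they have to be found in the camera images.
- rack: draining rack, fixed: steel board 300 mm wide, 220 mm long, sloping 30 degrees, low front edge (-x) 50 mm and back edge 160 mm above the bench. Grey pegs 12 mm thick, 33 mm tall, square to the board, in two rows of three, 100 mm apart; each back-row peg carries a piece, mouth down, rim flat on the board; front row empty. Origin: on the bench under the board's centre; x level to the high side.
- beaker1: first beaker to put away: plain white polypropylene, upside down, a straight round cup 42 mm across, 60 mm tall, 2 mm wall, rim bead 45 mm across, small spout, 30 g. Origin: centre of its mouth; z axis: from the mouth to the closed bottom, whose outside is at z = 60 mm. On the rack its z axis leans 30 degrees from vertical towards the low front; it is off the peg once drawn 40 mm along z.
- beaker2: second beaker to put away; same as beaker1 in all respects.
- funnel1: the funnel to put away: plain white polypropylene, upside down, an open cone 77 mm across at the mouth and 55 mm high, then a stem 12 mm thick at the cone, 10 mm at its end; 112 mm tall in all, 30 g. Origin: centre of its mouth; z axis: from the mouth to the stem's end (z = 112 mm). On the rack it leans like the beakers; off the peg once drawn 40 mm along z.
- beaker_tray: one of two like trays, fixed, left or right of the rack: the one where a beaker already stands. Stainless steel, 280 x 150 mm outside (long side along its x), walls 4 mm thick, 40 mm high. Origin: centre of its underside on the bench; inner floor at z = 4 mm. The standing piece is about 95 mm from the centre towards -x, the end near the robot; the rest of the floor is free.
- funnel_tray: one of two like trays, fixed, left or right of the rack: the one where a funnel already stands. Stainless steel, 280 x 150 mm outside (long side along its x), walls 4 mm thick, 40 mm high. Origin: centre of its underside on the bench; inner floor at z = 4 mm. The standing piece is about 95 mm from the centre towards -x, the end near the robot; the rest of the floor is free.
- stored_beaker: beaker already standing mouth down in the beaker tray; same as beaker1. Leave it standing there.
- stored_funnel: funnel already standing mouth down in the funnel tray; same as funnel1. Leave it standing there.
- wash_bottle: bystander: white plastic wash bottle with blue cap and bent spout, 66 mm thick, 170 mm tall, loose. Origin: centre of its underside, z up.
- reagent_bottle: bystander: brown glass bottle with black cap, 60 mm thick, 115 mm tall, loose. Origin: centre of its underside, z up.
- mortar: bystander: white porcelain mortar bowl, 94 mm across, 50 mm tall, loose, behind the rack. Origin: centre of its underside, z up.
There are look-alikes about, which are no part of the job. What is shaped like the funnel1 but turquoise or yellow is not meant.

How it is judged (in metres and radians):
At the end, for the whole second after the job is handed in: All three beakers stand in the beaker tray, both funnels in the funnel tray: mouth centre within 130 mm (x) and 65 mm (y) of the tray's centre and under 8 mm above its floor, mouth down, axis within 0.15 rad of vertical, at rest (under 0.02 m/s) (x of beaker1 in the frame of beaker_tray between -0.13 and 0.13 m and y of beaker1 in the frame of beaker_tray between -0.065 and 0.065 m and z of each of beaker1, beaker2, stored_beaker in the frame of beaker_tray below 0.012 m and angle between each of beaker1, beaker2, funnel1, stored_beaker, stored_funnel's own z axis and vertical below 0.15 rad and linear speed of each of beaker1, beaker2, funnel1, stored_beaker, stored_funnel below 0.02 m/s and x of beaker2 in the frame of beaker_tray between -0.13 and 0.13 m and y of beaker2 in the frame of beaker_tray between -0.065 and 0.065 m and x of funnel1 in the frame of funnel_tray between -0.13 and 0.13 m and y of funnel1 in the frame of funnel_tray between -0.065 and 0.065 m and z of each of funnel1, stored_funnel in the frame of funnel_tray below 0.012 m and x of stored_beaker in the frame of beaker_tray between -0.13 and 0.13 m and y of stored_beaker in the frame of beaker_tray between -0.065 and 0.065 m and x of stored_funnel in the frame of funnel_tray between -0.13 and 0.13 m and y of stored_funnel in the frame of funnel_tray between -0.065 and 0.065 m); the robot touches nothing.
It fails at once if a piece is dropped or let go leaning: free of the fingers in or over a tray with its mouth centre more than 30 mm above the tray's floor or its axis more than 0.3 rad off vertical ((x of beaker1 in the frame of beaker_tray between -0.14 and 0.14 m and y of beaker1 in the frame of beaker_tray between -0.075 and 0.075 m and (z of beaker1 in the frame of beaker_tray above 0.034 m or angle between beaker1's own z axis and vertical above 0.3 rad) and contact force between the fingers and beaker1 below 0.01 N) or (x of beaker1 in the frame of funnel_tray between -0.14 and 0.14 m and y of beaker1 in the frame of funnel_tray between -0.075 and 0.075 m and (z of beaker1 in the frame of funnel_tray above 0.034 m or angle between beaker1's own z axis and vertical above 0.3 rad) and contact force between the fingers and beaker1 below 0.01 N) or (x of beaker2 in the frame of beaker_tray between -0.14 and 0.14 m and y of beaker2 in the frame of beaker_tray between -0.075 and 0.075 m and (z of beaker2 in the frame of beaker_tray above 0.034 m or angle between beaker2's own z axis and vertical above 0.3 rad) and contact force between the fingers and beaker2 below 0.01 N) or (x of beaker2 in the frame of funnel_tray between -0.14 and 0.14 m and y of beaker2 in the frame of funnel_tray between -0.075 and 0.075 m and (z of beaker2 in the frame of funnel_tray above 0.034 m or angle between beaker2's own z axis and vertical above 0.3 rad) and contact force between the fingers and beaker2 below 0.01 N) or (x of funnel1 in the frame of beaker_tray between -0.14 and 0.14 m and y of funnel1 in the frame of beaker_tray between -0.075 and 0.075 m and (z of funnel1 in the frame of beaker_tray above 0.034 m or angle between funnel1's own z axis and vertical above 0.3 rad) and contact force between the fingers and funnel1 below 0.01 N) or (x of funnel1 in the frame of funnel_tray between -0.14 and 0.14 m and y of funnel1 in the frame of funnel_tray between -0.075 and 0.075 m and (z of funnel1 in the frame of funnel_tray above 0.034 m or angle between funnel1's own z axis and vertical above 0.3 rad) and contact force between the fingers and funnel1 below 0.01 N)).
It fails at once if the wash bottle, the brown bottle or the mortar is moved by more than 30 mm or tipped by more than 0.3 rad (distance of any of wash_bottle, reagent_bottle, mortar from where it was at the start of the episode above 0.03 m or angle between any of wash_bottle, reagent_bottle, mortar's own z axis and vertical above 0.3 rad).
It also fails if it takes over 72 s, if anything falls off the work surface, if the arm or the gripper's body presses on something with over 40 N, if the wrist force passes 120 N, or if a joint passes its speed limit or range.

## Working session

There is one attempt and no reset: what is moved stays moved. The work goes in short steps, each a Python script; the robot and the scene stay as the last script left them, time stands still between calls to the robot, and variables do not carry over. Pictures are saved under pics/ and viewed, at most 10 in all, crops included, and the job is handed in when it is done.

```bash
mkdir -p pics; python3 - <<'E'
from rig import r
import cv2,numpy as np
for n in("scene","side","wrist"):
    im=r.camera(n); cv2.imwrite(f"pics/{n}0.png",cv2.resize(im[...,::-1],(800,600),interpolation=cv2.INTER_CUBIC))
    c=r.get_calibration(n); print(n,{k:np.round(v,3).tolist() for k,v in c.items()})
print(r.get_clock(),r.get_ee_rot())
E
```

```text
scene {'fx': 402.699, 'fy': 402.699, 'cx': 286.342, 'cy': 211.489, 'T': [[-0.437, -0.49, 0.754, 1413.853], [0.899, -0.226, 0.374, 420.269], [-0.013, 0.842, 0.539, 703.49], [0.0, 0.0, 0.0, 1.0]]}
side {'fx': 429.923, 'fy': 429.923, 'cx': 281.088, 'cy': 209.382, 'T': [[-0.896, 0.277, -0.348, 227.155], [-0.444, -0.587, 0.677, 679.032], [-0.017, 0.761, 0.649, 754.166], [0.0, 0.0, 0.0, 1.0]]}
wrist {'fx': 326.608, 'fy': 326.608, 'cx': 278.479, 'cy': 207.937, 'T': [[1.0, -0.001, 0.002, 625.622], [0.0, 0.971, 0.24, 69.914], [-0.003, -0.24, 0.971, 384.934], [0.0, 0.0, 0.0, 1.0]]}
0.15 [-2.22098869e+00 -2.22108594e+00  1.04933786e-03]
```

View pics/scene0.png

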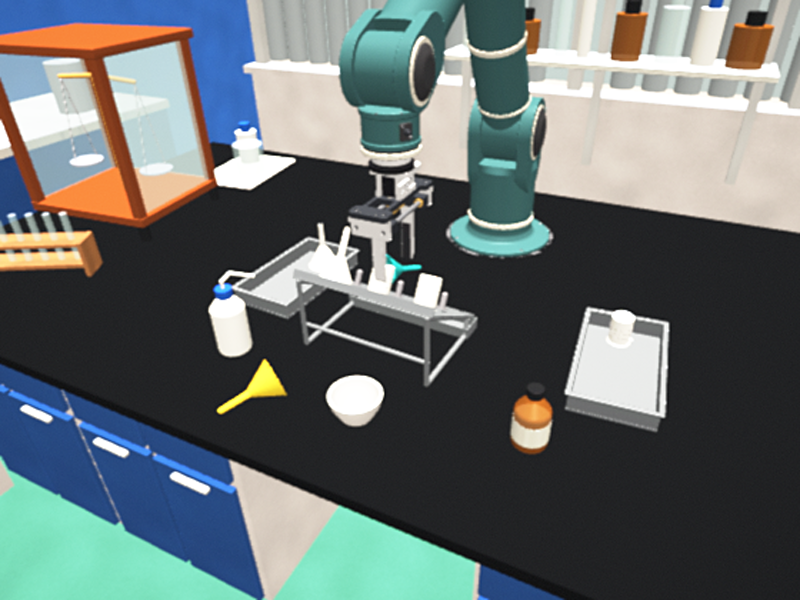

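View pics/side0.png

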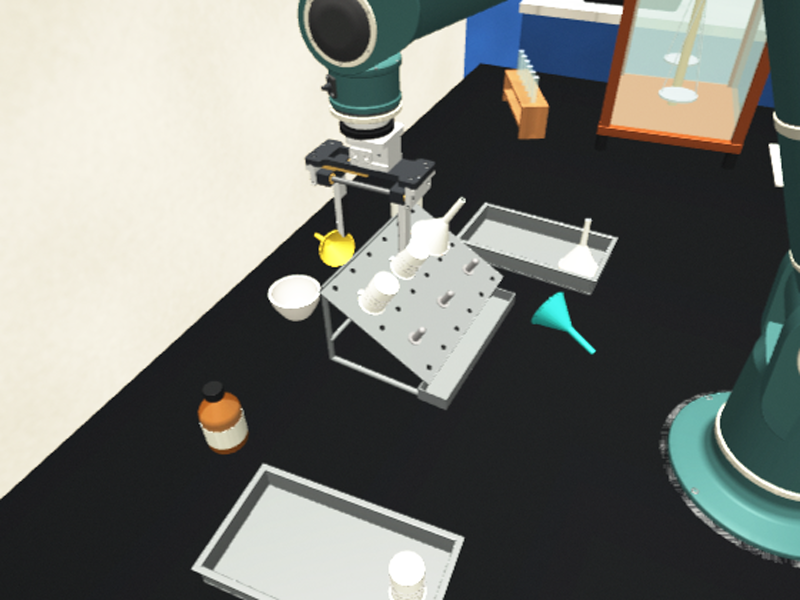

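View pics/wrist0.png

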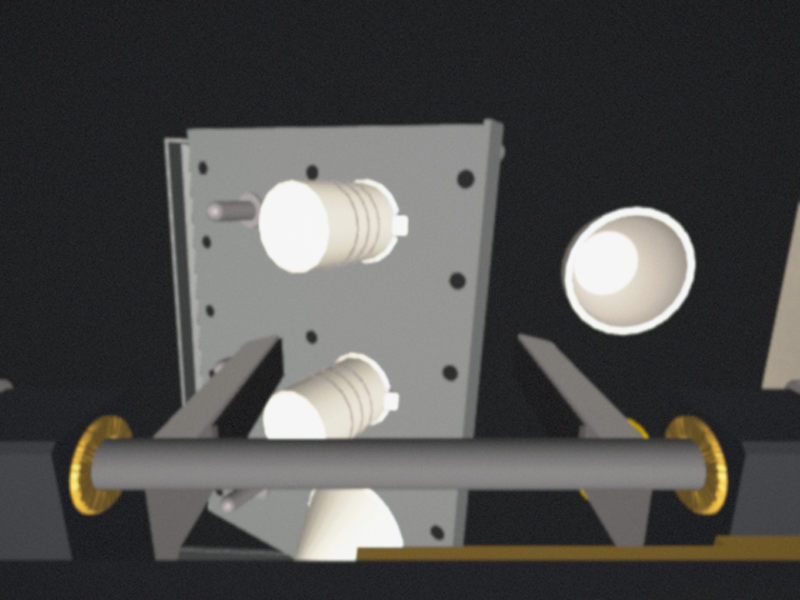

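```bash
python3 - <<'E'
from rig import r
import cv2
a=r.camera("side")[130:250,220:360,::-1]; cv2.imwrite("pics/sidec.png",cv2.resize(a,None,fx=5,fy=5,interpolation=cv2.INTER_CUBIC))
a=r.camera("scene")[150:265,200:350,::-1]; cv2.imwrite("pics/scenec.png",cv2.resize(a,None,fx=5,fy=5,interpolation=cv2.INTER_CUBIC))
E
```

```text
(no output)
```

View pics/sidec.png

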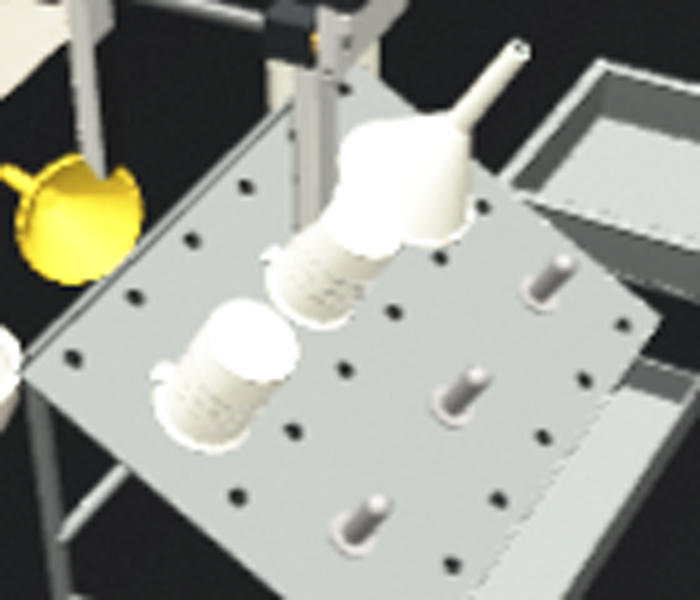

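View pics/scenec.png

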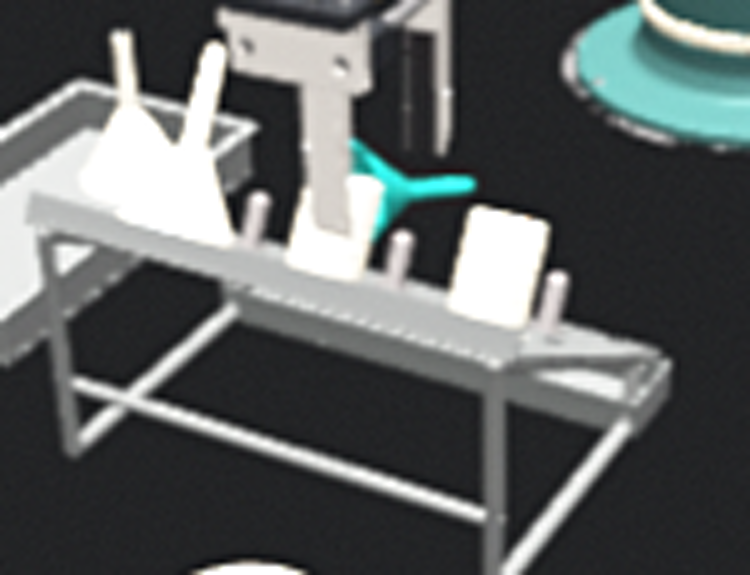

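```bash
cat > h.py <<'E'
from rig import r
import numpy as np, cv2
from scipy.spatial.transform import Rotation as R
def proj(c,P):
    P=np.atleast_2d(P); T=np.array(c["T"]); p=(P-T[:3,3])@T[:3,:3]
    return np.c_[c["cx"]+c["fx"]*p[:,0]/-p[:,2], c["cy"]-c["fy"]*p[:,1]/-p[:,2]]
def bp(c,uv,z):
    T=np.array(c["T"]); d=T[:3,:3]@[(uv[0]-c["cx"])/c["fx"],-(uv[1]-c["cy"])/c["fy"],-1]
    return T[:3,3]+d*(z-T[2,3])/d[2]
E
cat > fit.py <<'E'
from h import *
from scipy.optimize import least_squares
C={n:r.get_calibration(n) for n in("scene","side","wrist")}
k=1.4286
sc=lambda u,v:(220+u/5,130+v/5)
cc=lambda u,v:(200+u/5,150+v/5)
w=lambda u,v:(u/k,v/k)
def board(p,s,t,h):
    c,q=np.cos(np.pi/6),.5
    P=np.array([s*c-h*q,t,105+s*q+h*c]); cy,sy=np.cos(p[2]),np.sin(p[2])
    return np.array([p[0]+cy*P[0]-sy*P[1],p[1]+sy*P[0]+cy*P[1],P[2]])
# p: x y yaw sF | A s,t | B s,t | F s,t
def obs(p):
    f=lambda t,h:board(p,p[3],t,h)
    L=[("side",sc(568,258),f(-100,33)),("side",sc(480,372),f(0,33)),("side",sc(380,500),f(100,33)),
     ("side",sc(540,297),f(-100,0)),("side",sc(453,412),f(0,0)),("side",sc(352,538),f(100,0)),
     ("side",sc(25,378),board(p,110,150,0)),("wrist",w(490,121),board(p,110,150,0)),("wrist",w(190,129),board(p,-110,150,0)),
     ("scene",cc(500,362),board(p,110,150,0)),("scene",cc(30,203),board(p,110,-150,0)),
     ("wrist",w(213,211),f(100,33)),("scene",cc(557,275),f(100,33)),("scene",cc(402,236),f(0,33)),("scene",cc(260,197),f(-100,33)),
     ("side",sc(254,340),board(p,p[4],p[5],60)),("wrist",w(297,226),board(p,p[4],p[5],60)),("side",sc(207,408),board(p,p[4],p[5],0)),
     ("side",sc(365,217),board(p,p[6],p[7],60)),("wrist",w(293,420),board(p,p[6],p[7],60)),
     ("side",sc(520,48),board(p,p[8],p[9],112)),("scene",cc(215,48),board(p,p[8],p[9],112))]
    return L
def res(p): return np.concatenate([proj(C[n],P)[0]-uv for n,uv,P in obs(p)])
s=least_squares(res,[650,0,0,-50,50,100,50,0,50,-100],loss="soft_l1")
p=s.x;print(np.round(p,2));print(np.round(res(p).reshape(-1,2),1).tolist())
for n,i,h in("A",4,60),("B",6,60),("F",8,112): print(n,board(p,p[i],p[i+1],0).round(1),board(p,p[i],p[i+1],h).round(1))
def tray(L,g):
    def f(q):
        o=[]
        for n,uv,sx,sy in L:
            c,d=np.cos(q[2]),np.sin(q[2]);X,Y=140*sx,75*sy
            o.append(proj(C[n],[q[0]+c*X-d*Y,q[1]+d*X+c*Y,40])[0]-uv)
        return np.concatenate(o)
    s=least_squares(f,g,loss="soft_l1");print("tray",s.x.round(2),f(s.x).reshape(-1,2).round(1).tolist())
tray([("side",w(265,465),1,-1),("side",w(463,540),-1,-1),("side",w(195,568),1,1),("scene",w(588,309),-1,-1),("scene",w(669,319),-1,1),("scene",w(567,404),1,-1),("scene",w(662,414),1,1)],[600,300,0])
tray([("side",w(486,203),1,-1),("side",w(617,238),-1,-1),("scene",cc(80,82),-1,-1),("scene",cc(258,127),-1,1),("side",w(593,282),-1,1)],[600,-300,0])
for n,uv in("wash",(235,350)),("brown",(530,443)),("mortar",(355,412)): print(n,bp(C["scene"],w(*uv),5).round())
E
python3 fit.py
```

```text
[ 5.7057e+02 -4.9350e+01 -4.0000e-02 -5.3120e+01  3.9680e+01  1.0047e+02
  3.7450e+01  4.7200e+00  2.9870e+01 -1.0284e+02]
[[-0.5, 0.4], [-0.2, 0.2], [0.2, 0.5], [-1.6, -0.3], [-1.4, -0.7], [-0.8, -0.2], [-3.7, -2.3], [8.3, 0.8], [-1.5, -0.0], [2.8, -2.2], [-1.9, 1.3], [-4.6, -0.2], [0.3, -1.4], [0.4, -1.8], [-0.0, -1.7], [-2.2, -1.1], [-1.7, 0.1], [-3.5, -0.6], [-2.6, 0.9], [-0.2, 0.3], [-0.2, 0.7], [-0.3, -1.1]]
A [609.4  49.5 124.8] [579.4  50.8 176.8]
B [603.2 -46.1 123.7] [573.2 -44.7 175.7]
F [ 591.8 -153.2  119.9] [ 535.9 -150.7  216.9]
tray [4.7866e+02 3.9548e+02 7.0000e-02] [[-0.8, 1.4], [-2.6, 0.0], [0.6, -0.7], [1.1, -1.6], [-2.0, 1.6], [0.7, -9.8], [-0.5, -1.3]]
tray [ 4.4991e+02 -3.4863e+02 -6.0000e-02] [[0.2, 0.6], [-1.4, 0.7], [1.3, -1.2], [-0.8, -1.6], [-0.0, -1.3]]
wash [ 744. -304.    5.]
brown [736. 299.   5.]
mortar [795.   5.   5.]
```

```bash
sed -e 's/105+s\*q/p[10]+s*q/' -e 's/board(p,110,/board(p,p[11],/g' -e 's/board(p,-110,/board(p,p[12],/g' -e 's/50,-100\],loss/50,-100,105,110,-110],loss/' fit.py > fit2.py; python3 fit2.py | head -5
sed -e 's/("wrist",w([^)]*),board(p,p\[1[12]\],150,0)),//g' fit2.py -e 's/\["wrist"/["wrist"/' > fit3.py; python3 fit3.py | head -5
```

```text
[ 5.6610e+02 -4.9940e+01 -6.0000e-02 -4.7030e+01  4.3460e+01  1.0088e+02
  4.1770e+01  3.8500e+00  3.6890e+01 -1.0319e+02  9.9790e+01  1.0834e+02
 -1.0699e+02]
[[-0.5, 1.1], [-0.5, 0.8], [-0.6, 0.9], [-1.5, 0.4], [-1.7, -0.2], [-1.5, 0.1], [-1.3, -0.0], [-0.1, 4.6], [0.0, 0.1], [2.8, -1.2], [-0.5, 1.8], [-1.2, -0.0], [-0.1, -0.5], [0.3, -1.1], [0.1, -1.1], [-2.0, -0.0], [-0.6, 0.3], [-3.2, 0.3], [-2.0, 1.7], [-0.2, 0.3], [-0.3, 1.1], [-0.6, -0.5]]
A [609.3  48.7 121.5] [579.4  50.4 173.5]
[ 5.7518e+02 -5.2640e+01 -7.0000e-02 -5.8970e+01  3.0480e+01  1.0285e+02
  3.1020e+01  6.0400e+00  2.8070e+01 -1.0106e+02  1.0526e+02  9.4070e+01
 -1.1000e+02]
[[0.8, 1.4], [0.1, 0.9], [-0.6, 0.7], [-0.2, 0.6], [-1.0, -0.2], [-1.5, -0.2], [-0.1, -0.4], [1.5, -1.1], [-0.1, 1.1], [-0.1, 1.1], [-0.5, -0.3], [0.2, -1.2], [0.4, -1.4], [-1.9, 0.3], [-0.4, 0.4], [-3.0, 0.5], [-2.0, 1.7], [-0.2, 0.3], [-0.2, 0.8], [-0.4, -0.8]]
A [609.2  48.  120.5] [579.3  50.2 172.5]
```

```bash
cat >> h.py <<'E'
yaw=-.055
Z=R.from_euler("z",yaw)
ax=Z.apply([-.5,0,3**.5/2])          # piece axis on the rack
M=dict(A=np.array([609.3,48.7,122.5]),B=np.array([603,-47,122]),F=np.array([591.8,-154,119]))
H=dict(A=21,B=21,F=69)               # TCP above mouth along axis when gripping
def orient(z,y):                      # tool z, closing axis y
    z=np.array(z)/np.linalg.norm(z);y=np.array(y)-np.dot(y,z)*z;y/=np.linalg.norm(y)
    return R.from_matrix(np.c_[np.cross(y,z),y,z]).as_rotvec()
def tray(n,x,y):
    c=dict(b=(478.7,395.5,.07),f=(449.9,-348.6,-.06))[n]
    return np.r_[np.array(c[:2])+R.from_euler("z",c[2]).apply([x,y,0])[:2],4]
DST=dict(A=tray("b",80,0),B=tray("b",5,0),F=tray("f",40,0))
E
python3 - <<'E'
from h import *
for k in "AFB":
  for sg in(1,-1):
    o=orient(-ax,sg*Z.apply([0,1,0])); od=orient([0,0,-1],[0,sg,0])
    odx=orient([0,0,-1],[sg,0,0])
    for nm,p,q in[("pre",M[k]+ax*(H[k]+90),o),("grip",M[k]+ax*H[k],o),("lift",M[k]+ax*(H[k]+60)+[0,0,60],o),("over",DST[k]+[0,0,H[k]+110],od),("down",DST[k]+[0,0,H[k]],od),("downx",DST[k]+[0,0,H[k]],odx)]:
      j=r.ik(p,q); print(k,sg,nm,p.round(),None if j is None else np.round(j,2))
E
```

```text
A 1 pre [554.  52. 219.] [-0.12 -0.05 -0.13  2.18  0.29  0.53  1.06]
A 1 grip [599.  49. 141.] [-0.07  0.15 -0.16  2.17  0.49  0.35  0.88]
A 1 lift [569.  51. 253.] [-0.11 -0.06 -0.12  2.1   0.24  0.61  1.12]
A 1 over [559. 401. 135.] [-0.39  0.59 -0.41  1.46  0.25  1.14  0.73]
A 1 down [559. 401.  25.] [-0.42  0.7  -0.37  1.54  0.29  0.96  0.69]
A 1 downx [559. 401.  25.] [-0.59  0.67 -0.12  1.54  0.09  0.93 -0.73]
A -1 pre [554.  52. 219.] [-0.13 -0.05 -0.12  2.18  0.29  0.53 -2.09]
A -1 grip [599.  49. 141.] [-0.52  0.15  0.33  2.19  0.27  0.32 -2.07]
A -1 lift [569.  51. 253.] [-0.16 -0.06 -0.07  2.11  0.25  0.61 -2.03]
A -1 over [559. 401. 135.] [-0.78  0.56  0.16  1.47 -0.09  1.11 -2.17]
A -1 down [559. 401.  25.] [-0.79  0.68  0.18  1.55 -0.14  0.92 -2.13]
A -1 downx [559. 401.  25.] [-0.23  0.77 -0.67  1.53  0.53  1.03  2.1 ]
F 1 pre [ 512. -150.  257.] [ 0.07 -0.15  0.22  2.17 -0.15  0.62  1.92]
F 1 grip [ 557. -152.  179.] [ 0.24  0.05  0.05  2.18 -0.3   0.42  2.05]
F 1 lift [ 527. -150.  291.] [ 0.1  -0.15  0.19  2.09 -0.14  0.69  1.89]
F 1 over [ 490. -351.  183.] [ 0.67 
[... 773 characters left out ...]
ft [563. -45. 252.] [ 0.03 -0.08 -0.02  2.13  0.04  0.58  1.5 ]
B 1 over [484. 396. 135.] [-0.41  0.48 -0.44  1.63  0.23  1.08  0.66]
B 1 down [484. 396.  25.] [-0.44  0.61 -0.4   1.71  0.3   0.88  0.6 ]
B 1 downx [484. 396.  25.] [-0.63  0.58 -0.14  1.72  0.1   0.85 -0.82]
B -1 pre [548. -44. 218.] [-0.02 -0.08  0.03  2.2   0.06  0.49 -1.66]
B -1 grip [593. -46. 140.] [-0.23  0.13  0.26  2.21 -0.05  0.29 -1.56]
B -1 lift [563. -45. 252.] [-0.03 -0.09  0.04  2.13  0.05  0.58 -1.65]
B -1 over [484. 396. 135.] [-0.81  0.45  0.11  1.65 -0.05  1.05 -2.26]
B -1 down [484. 396.  25.] [-0.84  0.58  0.15  1.73 -0.11  0.84 -2.22]
B -1 downx [484. 396.  25.] [-0.25  0.68 -0.68  1.7   0.51  0.94  2.02]
```

```bash
python3 - <<'E'
from h import *
p=r.get_eef_pos(); r.move_l([p[0]-30,p[1]+20,280],feed=250)
o=orient(-ax,Z.apply([0,1,0]))
r.movep(M["A"]+ax*(H["A"]+75),o); r.set_gripper(.75)
c=r.get_calibration("wrist"); im=r.camera("wrist")
for k,h in("A",60),("B",60),("F",112),("A",0): print(k,h,(proj(c,M[k]+ax*h)[0]*1.4286).round())
cv2.imwrite("pics/w1.png",cv2.resize(im[...,::-1],(800,600),interpolation=cv2.INTER_CUBIC)); print(r.get_clock(),r.get_eef_pos(),r.get_gripper_width())
E
```

```text
A 60 [396. 307.]
B 60 [227. 305.]
F 112 [-52. 320.]
A 0 [397. 284.]
2.5917 [561.38879912  51.31509887 205.6591741 ] 0.7507118887733596
```

View pics/w1.png

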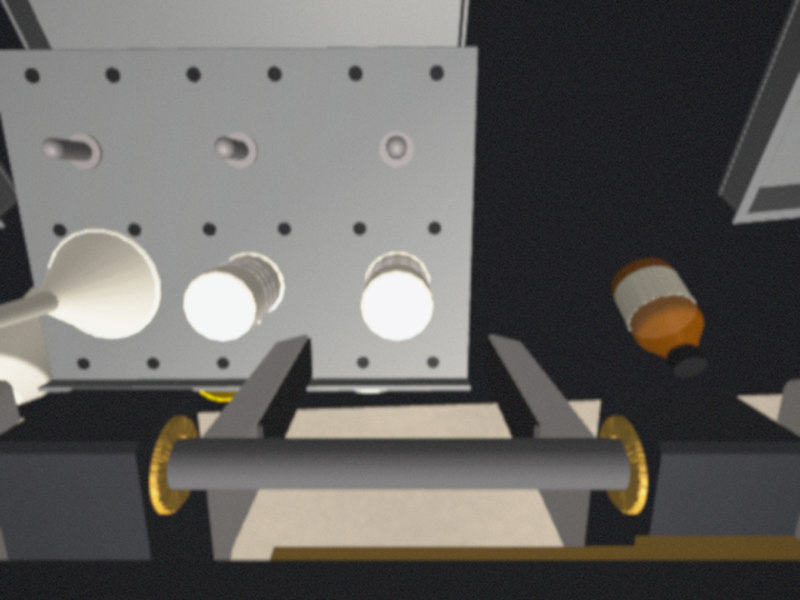

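```bash
sed -i 's/\[603,-47,122\]/[603,-50,122]/' h.py; cat >> h.py <<'E'
O=orient(-ax,Z.apply([0,1,0]))
def pick(k):
    r.move_l(M[k]+ax*H[k],feed=120)
    r.set_gripper(0.0); print("grip",r.get_gripper_width(),r.get_finger_force())
    r.move_l(M[k]+ax*(H[k]+60),feed=120)
    r.move_l(M[k]+ax*(H[k]+60)+[-20,0,70],feed=250)
    print("held",r.get_gripper_width(),r.get_finger_force(),r.get_clock())
def over(k,cy):
    r.movep(DST[k]+[0,0,H[k]+90],orient([0,0,-1],cy))
    r.move_l(DST[k]+[0,0,H[k]+18],feed=150)
E
python3 - <<'E'
from h import *
pick("A"); over("A",[0,1,0]); print(r.get_clock(),r.get_eef_pos(),r.get_wrist_force())
im=np.hstack([r.camera("side")[250:,60:360],r.camera("scene")[170:340,330:520]])
cv2.imwrite("pics/p1.png",cv2.resize(im[...,::-1],None,fx=1.6,fy=1.6,interpolation=cv2.INTER_CUBIC))
E
```

```text
grip 0.373285130482143 30.00572919845581
held 0.3702683981311652 29.997195303440094 5.1333
7.175 [558.93286381 401.37007393  44.02698575] [-0.15014768  1.23545497 -0.16267769]
```

View pics/p1.png

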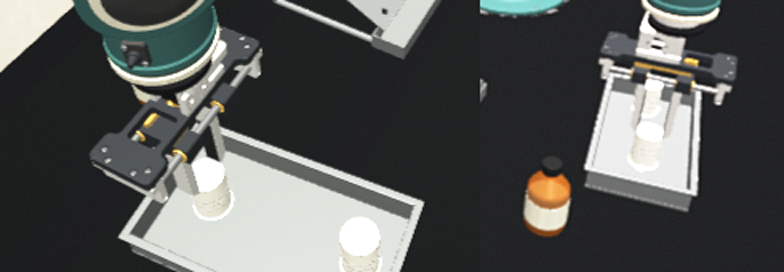

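```bash
cat >> h.py <<'E'
def put(k,op):
    p=np.array(r.get_eef_pos())
    hit=r.move_l(p-[0,0,30],feed=25,f_stop=3); q=r.get_eef_pos()
    print("hit",hit,q[2]-4-H[k],r.get_wrist_force())
    r.set_gripper(op); r.pause(.1)
    r.move_l(np.array(q)+[0,0,90],feed=200)
E
python3 - <<'E'
from h import *
put("A",.72); print(r.get_clock())
r.movep(M["F"]+ax*(H["F"]+75),O); r.set_gripper(.75)
c=r.get_calibration("wrist"); im=r.camera("wrist")
for k,h in("B",60),("F",112),("F",0): print(k,h,(proj(c,M[k]+ax*h)[0]*[1,1]).round())
im=np.hstack([im,r.camera("side")[200:,60:300].repeat(1,0) if 0 else np.vstack([r.camera("side")[220:,60:360],np.zeros((220,300,3),np.uint8)])])
cv2.imwrite("pics/w2.png",cv2.resize(im[...,::-1],(800,int(800*420/860)),interpolation=cv2.INTER_AREA)); print(r.get_clock())
E
```

```text
hit True -3.1685173566053173 [ 0.94853469 -2.04977628  3.50825882]
9.4583
B 60 [387. 208.]
F 112 [277. 216.]
F 0 [277. 190.]
11.8833
```

View pics/w2.png

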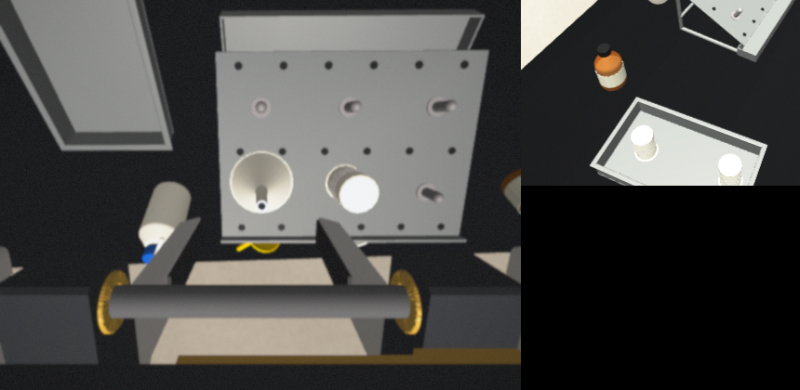

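```bash
sed -i 's/\[591.8,-154,119\]/[594.4,-151.5,120.5]/' h.py; python3 - <<'E'
from h import *
pick("F"); over("F",[0,1,0]); print(r.get_clock(),r.get_eef_pos())
s=r.camera("side")[110:240,300:460];t=r.camera("scene")[140:270,150:310]
cv2.imwrite("pics/p2.png",cv2.resize(np.hstack([s,t])[...,::-1],None,fx=2.4,fy=2.4,interpolation=cv2.INTER_CUBIC))
E
```

```text
grip 0.10100068849014575 29.999970495700836
held 0.09859245033329522 29.99991148710251 14.7417
16.3333 [ 490.40659119 -351.04847366   92.27809834]
```

View pics/p2.png

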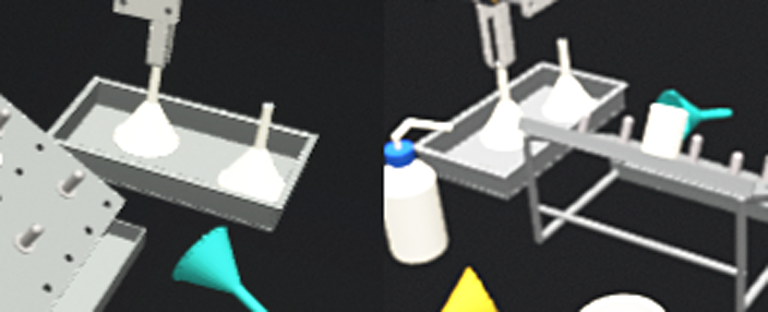

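Funnel hangs upright over the funnel tray, clear of the stored one. Lower it, then fetch the second beaker.

```bash
python3 - <<'E'
from h import *
put("F",.5); print(r.get_clock())
r.movep(M["B"]+ax*(H["B"]+75)+[0,0,40],O); r.set_gripper(.75)
pick("B"); over("B",[0,1,0]); print(r.get_clock(),r.get_eef_pos())
def sh(n): 
    s=r.camera("side");t=r.camera("scene"); cv2.imwrite(n,cv2.resize(np.vstack([np.hstack([s[250:,90:350],t[170:340,370:520]]),np.hstack([s[110:240,300:460],t[140:270,150:400]])]) [...,::-1],None,fx=1.9,fy=1.9,interpolation=cv2.INTER_CUBIC))
sh("pics/p3.png")
E
```

```text
hit True -2.223664546113824 [ 1.78039002 -0.12300268  4.78641845]
18.675
grip 0.36663593795697547 30.014311373233795
held 0.3674288323889768 29.993879199028015 23.3
25.6333 [483.92966362 396.17830451  43.72413651]
```

View pics/p3.png

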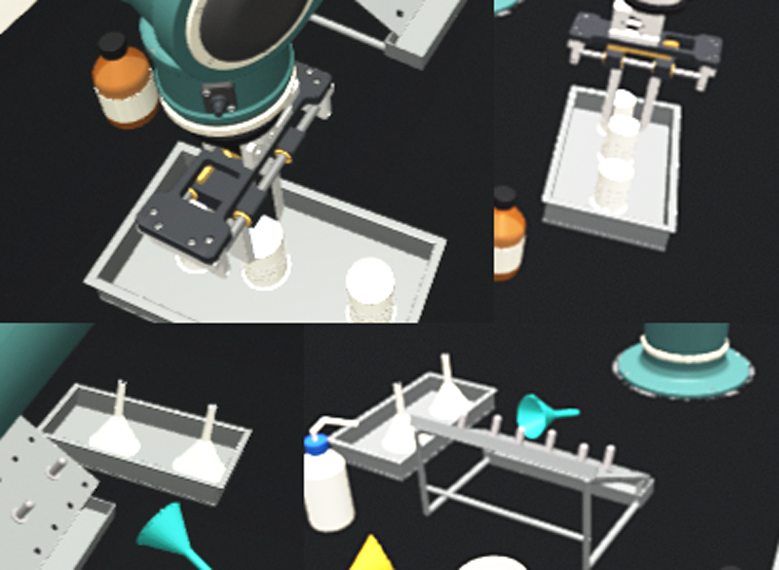

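```bash
python3 - <<'E'
from h import *
put("B",.72); p=r.get_eef_pos()
r.move_l([p[0]-20,p[1]-250,280],feed=250); r.pause(.5)
c=r.get_calibration("side"); im=r.camera("side")
for k in "AB":
    u,v=proj(c,DST[k]+[0,0,60])[0]; m=(im.min(2)>235).astype(np.uint8)
    n,l,s,ce=cv2.connectedComponentsWithStats(m)
    i=min((i for i in range(1,n) if s[i,4]>60),key=lambda i:np.hypot(*(ce[i]-[u,v]))); print(k,u.round(),v.round(),s[i],ce[i].round(1))
print(r.get_clock(),r.get_eef_pos(),r.get_wrist_force())
E
```

```text
hit True -2.9972956839047136 [ 0.35944199  0.08697072 -0.46115279]
A 189.0 364.0 [178 355  24  22 409] [189.7 365.4]
B 227.0 379.0 [216 369  24  23 446] [227.4 380. ]
29.825 [464.02480917 145.4177198  279.98262526] [-0.29658243  0.35488679 -0.61791012]
```

Both beakers' tops are where an upright beaker's top should be; hand in.

```bash
python3 -c "
from rig import r
print(r.job_done(),r.get_clock())"
```

```text
the job is handed in; nothing more can be done
the job is handed in; nothing more can be done
```

I put both beakers in the beaker tray and the funnel in the funnel tray, each lowered mouth down until it touched the floor before release, and handed the job in at about 30 s of the 72 s; the hand-in returned no verdict.

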